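# Clear the salt pot and fold open the cafe's crockery cupboard

### The arm

A 6-joint arm with a two-finger parallel gripper is mounted at the origin on the work surface. World frame = base frame: x ahead of the robot, y to its left, z up, the work surface at z = 0. Lengths are in m, angles in rad, forces in N, time in s.
With the tool pointing down it reaches from about 0.25 to 0.725 m from the base axis. Payload 4 kg.
Tool frame: the origin (TCP) lies midway between the tips of the shut fingers; the grasp point (between the pads) lies 19 mm behind it; z points along the fingers, y is the direction in which the jaws open and shut (so a half turn about z gives the same grasp; the last joint's range is limited). The gripper opens to 85 mm and grips with 20 to 120 N. Pads are 22 mm wide; open, the fingers measure 114 mm over their backs; the gripper's body (76 mm by 85 mm) begins 54 mm behind the grasp point. The pads swing forward as they close: fully open they stand 13 mm farther back than shut.
Start: joints at [0, 0.241, 0.005, 1.335, 0, 1.571], TCP at [0.5, -0, 0.231] pointing down, gripper open.
Joint ranges: [-2.72, 2.72], [-1.05, 1.87], [-1.09, 1.28], [-1.99, 2.15], [-1.42, 1.44], [-3.14, 3.14]. Speed limits (rad/s): [2.79, 2.79, 3.14, 3.14, 3.14, 3.14].

### API

Orientations are given as a unit quaternion [x, y, z, w].
In Python, from workcell import bot, eyes gives the robot as it stands.
- The arm moves only by the shell command python3 -m inch 'ROWS' [OPENING] [FORCE]. ROWS is JSON, one flat list of numbers, 6 for each row, row after row: the shift along the tool's x, y, z in units of 25 mm (1.0 is 25 mm), then the turn, a rotation vector about the tool's x, y, z in units of 6 degrees (1.0 is 6 degrees). In form: [x, y, z, ax, ay, az, x, y, z, ax, ay, az, ...]. A call has 1 to 12 rows; each row shifts and turns the commanded pose from where the row before left it, along the tool's axes as they then stand; what a row does not reach is not made up. A row lasts 1/12 s, in which the tool goes at most 41.7 mm and 7.16 degrees, less where a joint would pass 70% of its speed; a pose out of reach is approached as far as the arm can. A call is refused whole if a number of a shift passes 1 or a number of a turn 1, either way. A call with a gripper value outside its range is refused whole. OPENING is the closure, from 0 (fully open) to 1 (shut), set as the call begins (- or left out, the last holds). The fingers move at their own pace and stop on an object; FORCE is the grip in N (left out, the last holds). Time passes only in rows, so rows that do not move let the fingers close. It gives the time, the measured TCP pose, the force and the opening at its end, in the units of the state.
- bot.state(): the state, without advancing time (a new reading comes with each control period).
- eyes.grab_frame(name): name is "scene" or "side" or "wrist"; returns a dict with "image" (480x640x3 uint8, red, green, blue), "fovy" (degrees; the focal length in pixels is half the picture's height over the tangent of half this angle, whatever the lens; pixels are square), "cx", "cy" (the principal point, pixels), "origin" and "attitude" of the camera in the world. Camera axes: x right, y down, z forward; pixel columns grow to the right and rows downward; lengths in m; the calibration is good to about 2 mm. A picture is of the moment at which its call begins. There is no depth.
- bot.close_job(): hands the job in, once; it reports no verdict.
Trained networks look in a picture, given as the dict that the camera call returned (one of the last four; its "shot" number tells which), for a name from the list of things; names that differ only in an ending like _2 or _b are one class to them, and where a whole thing is asked for, a point or a joint stands for the part that bears it (a point fixed in the world has none). Each returns a list of dicts, best first, with "score" (0 to 1); they miss things now and then, are a little off and sometimes report something else, mostly with a low value. They report only what shows in the picture. A call takes as long as a camera call. They do not tell look-alikes from the thing itself.
- eyes.masks_of(picture, thing): "region" (480x640 bool, what is visible of it).
- eyes.pinpoint(picture, thing): "centre" ([x, y, z] in m, in world coordinates, good to about 4 mm: a listed point, or the origin of a listed thing).
The state is a dict: "clock": time; "joint_positions": joint angles; "joint_velocities": joint speeds; "joint_efforts": joint torques, N m; "eef_pos": TCP position; "tool_rot": TCP orientation; "ft_force": force on the tool from outside, world axes, zero at the start; "moment": the same for the moment, N m; "finger_gap": opening from 0.0 (shut) to 1.0 (fully open).
Only numpy, scipy, OpenCV 4.12 (cv2) and the standard library are available. Lean on these libraries where they do the work, as an engineer would, in place of code of your own. Each camera call takes 0.05 s, during which the arm holds its last target.

### The job

Open up the crockery cupboard on the counter for service. The cream salt pot has been left standing in the way of its bifold door: first put it back upright in the empty round recess of the wooden condiment caddy, without letting the door knock it, then pull the door by its bar handle so that both panels fold right back together at the jamb, and let go. Leave the pepper pot, the cutlery crock and the plate where they are.

Things in the scene. Friction and masses are not known exactly. Their poses are not given: they have to be found in the camera images.
- cupboard: pale blue countertop cupboard with oak top, fixed: 260 deep (x) x 390 wide (y) x 290 high. Origin: centre of its underside. The front looks along its -x, at x = -130. Two upright door panels side by side fill it, each 174 wide, 18 thick, z 20 to 268, outer faces flush with the front, as is the front edge of the oak top (z 272 to 290). First panel at -y, lead panel at +y.
- jamb_panel: the bifold door's first panel, at the cupboard's -y side. Origin: on its vertical pivot at the jamb, z = 0, fixed in the cupboard at x = -121, y = -163. Axes parallel to the cupboard's when closed. Opening turns it about +z by half the fold angle, its far edge coming out to the cupboard's -x. It carries the lead panel, hinged at x = 9, y = 163 of this frame.
- lead_panel (a joint): fold angle between the panels, rad: 0 = closed and flat, 2.96 = folded right back, at the stop. A guide pin keeps the lead panel's outer edge in the track along the front, so the jamb panel turns +half and the lead panel -half this angle about z relative to the cupboard. Light (1 to 2 N at the handle), no spring or catch; stays where it is left.
- handle: the door's handle, a vertical round dark bar on the lead panel: 12 diameter, z 66 to 266. Origin: centre of its top end; axis 35 off the panel's face. Top 31 free around (a post joins it 36 below the top): pinch from above any way round; turns in the grip. Bar axis from the hinge between the panels: x = -53, y = +42 in the lead panel's axes (its own too; the cupboard's when closed).
- salt_pot: loose stoneware pot, cream with a blue band, cork lid: 56 diameter, 62 high plus a cork 42 diameter to 76 mm. About 0.26 kg. Origin: centre of its underside, z up. It stands on the counter in the sweep of the door, in front of the jamb panel.
- caddy: light wooden condiment caddy, fixed to the counter: 130 (its x) x 250 (its y) x 24 high, with two round recesses 62 diameter and 10 deep with 2 mm chamfers, at y = -60 (empty) and y = +60 mm (pepper pot). Origin: centre of its underside.
- empty_recess (a point): centre of the floor of the caddy's empty recess, 14 mm above the counter; the caddy's top is 10 mm above this point. Axes as the caddy's.
- pepper_pot: loose pot of the salt pot's shape and size, dark grey with a brown band, standing in the caddy's other recess. Leave alone. Origin: centre of its underside.
- crock: heavy cream stoneware crock full of cutlery, 116 diameter, 135 high, cutlery up to about 215 mm. Leave alone. Origin: centre of its underside.
- plate: grey side plate, 160 diameter, 16 high. Leave alone. Origin: centre of its underside.
Not all that is in view belongs to the job. There is more than one size of the salt_pot; the one meant has the size given above.

How it is judged:
By the outcome, as a careful person would: the job done as asked, in the order asked, and still so for the second after the job is handed in, with the robot touching nothing.
It also fails if it takes over 64 s, if anything falls off the work surface, if the arm or the gripper's body presses on something with over 40 N, if the wrist force passes 120 N, or if a joint passes its speed limit or range.

## Working session

There is one attempt and no reset: what is moved stays moved. The work goes in short steps, Python scripts to look and compute and a shell command to move; the robot and the scene stay as the last step left them, time stands still between calls to the robot, and variables do not carry over. Pictures are saved under pics/ and viewed, and the job is handed in when it is done.

```bash
ls; mkdir -p pics; cat > h.py <<'E'
import numpy as np,cv2
from workcell import bot,eyes
from scipy.spatial.transform import Rotation as R
def save(p,n): cv2.imwrite('pics/'+n+'.png',p['image'][:,:,::-1])
E
python3 - <<'E'
from h import *
s=bot.state();print({k:np.round(v,3) for k,v in s.items()})
for c in ['scene','side']:
    p=eyes.grab_frame(c);save(p,c+'0')
    print(c,p['fovy'],p['cx'],p['cy'],p['origin'],p['attitude'])
    for t in ['cupboard','handle','salt_pot','caddy','empty_recess','pepper_pot','crock','plate','jamb_panel','lead_panel']:
        print(t,[(np.round(d['centre'],3),round(d['score'],2)) for d in eyes.pinpoint(p,t)])
E
```

```text
pics
{'clock': np.float64(0.0), 'joint_positions': array([0.   , 0.241, 0.004, 1.335, 0.   , 1.571]), 'joint_velocities': array([-0.001,  0.001, -0.001,  0.   ,  0.001,  0.001]), 'joint_efforts': array([ 1.0000e-03, -3.7232e+01,  2.5241e+01,  1.7000e-02,  0.0000e+00,
        0.0000e+00]), 'eef_pos': array([0.499, 0.   , 0.23 ]), 'tool_rot': array([ 0.707,  0.707, -0.001, -0.001]), 'ft_force': array([ 0.548, -0.859, -0.309]), 'moment': array([0.041, 0.024, 0.033]), 'finger_gap': np.float64(0.998)}
scene 42.47707186174654 323.4658015743319 243.07000434316458 [1.59680945 0.21689609 0.99153397] [ 0.56757945  0.69388426 -0.34423463 -0.27907118]
cupboard [(array([0.515, 0.277, 0.   ]), 0.56)]
handle [(array([ 0.651, -0.208,  0.268]), 0.7), (array([ 0.44 , -0.228, -0.003]), 0.26)]
salt_pot [(array([ 0.533, -0.113,  0.002]), 0.94), (array([ 0.528, -0.004, -0.002]), 0.62), (array([ 0.368, -0.104, -0.001]), 0.55)]
caddy [(array([ 0.516,  0.274, -0.002]), 0.61)]
empty_recess [(array([0.485, 0.218, 0.011]), 0.87)]
pepper_pot [(array([0.538, 0.324, 0.014]), 0.64)]
crock [(array([0.775, 0.182, 0.001]), 0.66), (array([ 0.751,  0.018, -0.002]), 0.52)]
plate [(array([ 0.75 ,  0.021, -0.002]), 0.55)]
jamb_panel [(array([ 0.438, -0.227,  0.001]), 0.85), (array([ 0.652, -0.208,  0.268]), 0.5)]Traceback (most recent call last):
  File "<stdin>", line 7, in <module>
ValueError: it knows: caddy, crock, cupboard, empty_recess, handle, jamb_panel, pepper_pot, plate, salt_pot
```

```bash
python3 - <<'E'
from h import *
for c in ['side','wrist']:
    p=eyes.grab_frame(c);save(p,c+'0')
    print(c,p['fovy'],p['cx'],p['cy'],p['origin'],p['attitude'])
    for t in ['cupboard','handle','salt_pot','caddy','empty_recess','pepper_pot','crock','plate','jamb_panel']:
        print(t,[(np.round(d['centre'],3),round(d['score'],2)) for d in eyes.pinpoint(p,t)])
print(bot.state()['clock'])
E
```

```text
side 43.32024777895504 315.1334863949567 246.64476200002753 [ 1.46529891e+00 -1.76246066e-04  9.69136113e-01] [ 0.6318021   0.65732919 -0.28812443 -0.29279474]
cupboard []
handle [(array([ 0.655, -0.208,  0.267]), 0.65)]
salt_pot [(array([ 0.371, -0.1  , -0.004]), 0.98), (array([ 0.528, -0.002,  0.001]), 0.72), (array([ 0.531, -0.114, -0.001]), 0.69)]
caddy [(array([ 0.517,  0.271, -0.002]), 0.94)]
empty_recess [(array([0.484, 0.219, 0.016]), 0.68), (array([0.774, 0.187, 0.002]), 0.46)]
pepper_pot [(array([0.542, 0.326, 0.017]), 0.98)]
crock [(array([0.776, 0.187, 0.002]), 0.75)]
plate [(array([0.748, 0.022, 0.005]), 0.71)]
jamb_panel [(array([ 0.438, -0.228,  0.   ]), 0.95)]
wrist 70.91318965786627 312.1912882026025 237.1279307818259 [0.50005731 0.06995813 0.37451981] [ 9.90404171e-01 -3.70668207e-04  2.41850671e-04  1.38200513e-01]
cupboard []
handle []
salt_pot [(array([ 0.534, -0.113, -0.001]), 0.84), (array([ 0.369, -0.098,  0.002]), 0.59), (array([ 0.528, -0.005,  0.002]), 0.55)]
caddy []
empty_recess []
pepper_pot []
crock [(array([ 0.773,  0.18 , -0.002]), 0.85)]
plate [(array([ 0.749,  0.022, -0.002]), 0.84)]
jamb_panel [(array([ 0.438, -0.231, -0.003]), 0.95)]
1.5
```

View pics/scene0.png

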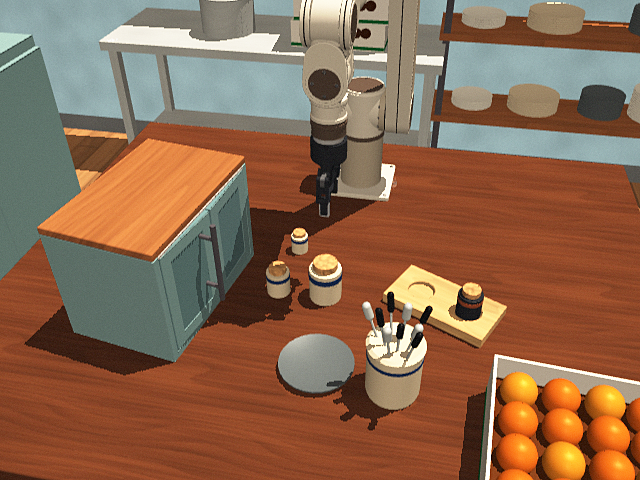

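View pics/side0.png

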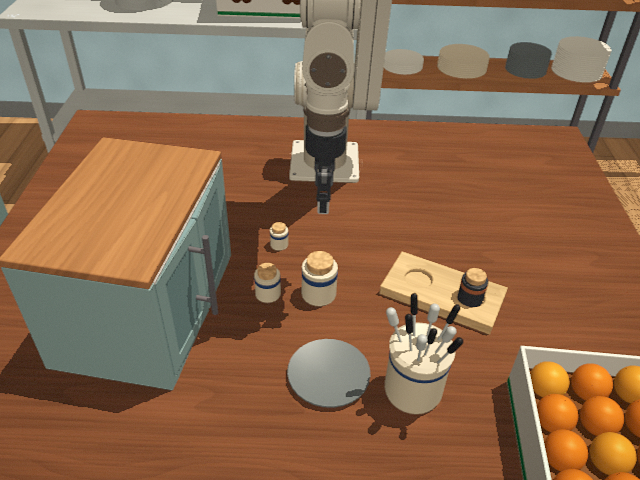

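View pics/wrist0.png

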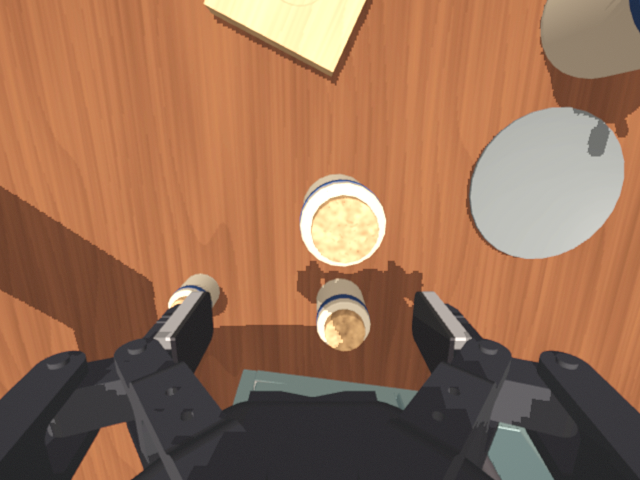

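The salt pot is the middle-sized one, at scene pixel (278,280). Its body is about 24 px wide, and 56 mm at its range gives 23.7 px. The larger pot at (325,280) and the small one at (299,242) are decoys. The jaws already lie along world x, which suits both the pick and the place.

```bash
python3 -m inch '[-0.9,0.25,0.5,0,0,0,-0.9,0.25,0.5,0,0,0,-0.9,0.25,0.5,0,0,0,-0.9,0.25,0.5,0,0,0,-0.9,0.25,0.5,0,0,0,0,0,0,0,0,0,0,0,0,0,0,0]' 0
python3 - <<'E'
from h import *
for i in range(2):
    p=eyes.grab_frame('wrist');print('salt',[(np.round(d['centre'],4),round(d['score'],2)) for d in eyes.pinpoint(p,'salt_pot')])
save(p,'wrist1')
M=R.from_quat(p['attitude']).as_matrix();o=np.array(p['origin']);f=240/np.tan(np.radians(p['fovy']/2))
for d in eyes.masks_of(p,'salt_pot'):
    m=d['region'];v,u=np.nonzero(m);print(round(d['score'],2),u.min(),u.max(),v.min(),v.max())
s=bot.state();t=np.array(s['eef_pos']);c=M.T@(t-o);print('tcp px',f*c[0]/c[2]+p['cx'],f*c[1]/c[2]+p['cy'],t)
for q in [(.532,-.113,.076),(.532,-.113,.062),(.532,-.113,0)]:
    c=M.T@(np.array(q)-o);print(q,f*c[0]/c[2]+p['cx'],f*c[1]/c[2]+p['cy'], f/c[2]*.028)
E
```

```text
clock: 2.08
eef_pos: [0.5306, -0.1133, 0.1677]
tool_rot: [0.708, 0.706, -0.001, -0.001]
ft_force: [-0.6, 0.4, 0.5]
finger_gap: 0.996
salt [(array([ 5.304e-01,  4.000e-04, -0.000e+00]), 0.91), (array([ 0.3684, -0.1021,  0.0013]), 0.85), (array([ 0.5339, -0.1134,  0.0012]), 0.82)]
salt [(array([ 5.29e-01, -2.00e-03, -3.00e-04]), 0.72), (array([ 0.7496,  0.0216, -0.0028]), 0.61), (array([ 3.686e-01, -1.010e-01, -2.000e-04]), 0.6), (array([ 0.5338, -0.1171, -0.0027]), 0.55)]
0.93 279 349 193 271
0.85 245 366 6 139
0.59 79 159 186 244
tcp px 312.6815726929698 297.07794351392675 [ 0.53155609 -0.11165973  0.16965553]
(0.532, -0.113, 0.076) 313.0301886294907 241.87259184210527 38.256378467455576
(0.532, -0.113, 0.062) 312.9755333539867 236.6685192577281 36.275831184118374
(0.532, -0.113, 0) 312.7888255851324 218.89089811821475 29.510087878046694
```

View pics/wrist1.png

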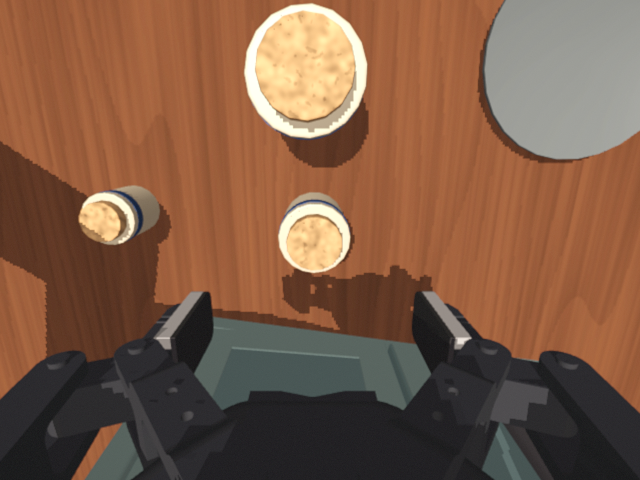

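Salt pot rim centre is at about (314,236) with radius 36 px, against a predicted (313,237) and 36 px. That confirms it is the 56 mm pot and that the tool is over it. Descending to grip.

```bash
python3 -m inch '[0,0.05,0.85,0,0,0,0,0,0.85,0,0,0,0,0,0.85,0,0,0,0,0,0.85,0,0,0,0,0,0.85,0,0,0,0,0,0.85,0,0,0,0,0,0.8,0,0,0,0,0,0,0,0,0,0,0,0,0,0,0]' 0
python3 -m inch '[0,0,0,0,0,0,0,0,0,0,0,0,0,0,0,0,0,0,0,0,0,0,0,0,0,0,0,0,0,0,0,0,0,0,0,0,0,0,0,0,0,0,0,0,0,0,0,0]' 1 40
python3 - <<'E'
from h import *
p=eyes.grab_frame('wrist');save(p,'wrist2');print(bot.state()['finger_gap'])
E
```

```text
clock: 3.08
eef_pos: [0.5318, -0.1117, 0.021]
tool_rot: [0.707, 0.707, -0.001, -0.001]
ft_force: [-0.3, -1.1, 0.2]
finger_gap: 0.995
clock: 3.75
eef_pos: [0.5339, -0.1127, 0.0234]
tool_rot: [0.707, 0.707, 0.001, 0.001]
ft_force: [-1.0, 0.7, 6.2]
finger_gap: 0.641
0.6356849556968487
```

View pics/wrist2.png

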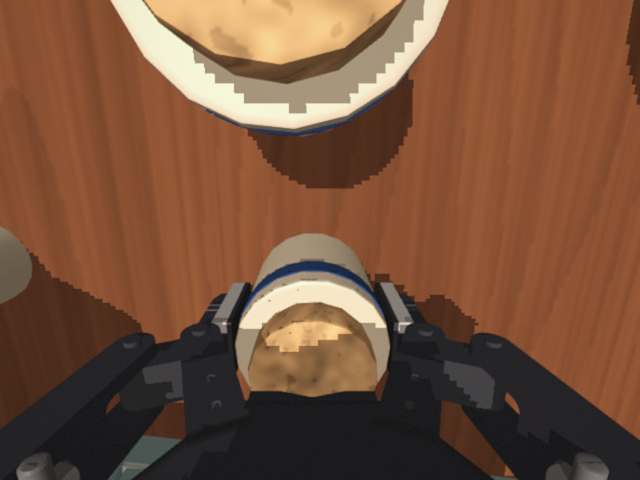

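Pot gripped (gap 0.64 × 85 ≈ 54 mm) and upright between the pads. Lifting it clear of the big pot, then stopping short of the caddy to look.

```bash
python3 -m inch '[0,0,-0.4,0,0,0,0,0,-0.8,0,0,0,0,0,-1,0,0,0,0,0,-1,0,0,0,0,0,-1,0,0,0,0,0,-1,0,0,0,0,0,-1,0,0,0,0,0,-1,0,0,0]'
python3 -m inch '[0.5,-0.1,0,0,0,0,0.8,-0.18,0,0,0,0,0.8,-0.18,0,0,0,0,0.8,-0.18,0,0,0,0,0.8,-0.18,0,0,0,0,0.8,-0.18,0,0,0,0,0.8,-0.18,0,0,0,0,0.8,-0.18,0,0,0,0,0.8,-0.18,0,0,0,0,0.8,-0.18,0,0,0,0,0.8,-0.18,0,0,0,0,0.5,-0.08,0,0,0,0]'
python3 -m inch '[0,0,0,0,0,0,0,0,0,0,0,0,0,0,0,0,0,0]'
python3 - <<'E'
from h import *
for c in ['wrist','wrist','scene','side']:
    p=eyes.grab_frame(c)
    if c!='side':save(p,c+'3')
    for t in ['empty_recess','caddy','pepper_pot']:print(c,t,[(np.round(d['centre'],4),round(d['score'],2)) for d in eyes.pinpoint(p,t)])
    M=R.from_quat(p['attitude']).as_matrix();o=np.array(p['origin']);f=240/np.tan(np.radians(p['fovy']/2))
    for q in [(.4845,.2185,.024)]:
        c=M.T@(np.array(q)-o);print(q,f*c[0]/c[2]+p['cx'],f*c[1]/c[2]+p['cy'], f/c[2]*.031)
s=bot.state();print(s['clock'],s['eef_pos'],s['finger_gap'],s['ft_force'])
E
```

```text
clock: 4.47
eef_pos: [0.5318, -0.1124, 0.2029]
tool_rot: [0.707, 0.707, -0.0, -0.0]
ft_force: [1.2, -0.0, -3.2]
finger_gap: 0.641
clock: 5.47
eef_pos: [0.4809, 0.1146, 0.2002]
tool_rot: [0.706, 0.708, -0.001, -0.001]
ft_force: [0.3, -0.6, -3.4]
finger_gap: 0.639
clock: 5.72
eef_pos: [0.4823, 0.1123, 0.2007]
tool_rot: [0.707, 0.707, -0.001, -0.0]
ft_force: [-0.4, -1.1, -2.8]
finger_gap: 0.644
wrist empty_recess [(array([0.4891, 0.2188, 0.0132]), 0.56)]
wrist caddy [(array([ 0.5134,  0.2744, -0.0021]), 0.91)]
wrist pepper_pot []
(0.4845, 0.2185, 0.024) 314.7037708815258 98.43818738201782 35.10115130208583
wrist empty_recess [(array([0.4909, 0.2214, 0.0139]), 0.74), (array([ 0.7473,  0.0185, -0.0027]), 0.22)]
wrist caddy [(array([ 0.5158,  0.273 , -0.0019]), 0.92)]
wrist pepper_pot []
(0.4845, 0.2185, 0.024) 313.5018165096915 97.98871391970087 35.05335370520504
scene empty_recess [(array([0.4881, 0.22  , 0.0156]), 0.97)]
scene caddy [(array([0.5173, 0.2711, 0.0023]), 0.95), (array([ 0.771 ,  0.1827, -0.0018]), 0.44)]
scene pepper_pot [(array([0.5404, 0.3275, 0.0122]), 0.83)]
(0.4845, 0.2185, 0.024) 420.1030911456234 288.3344334603794 13.177715487092346
side empty_recess [(array([0.7523, 0.0245, 0.0033]), 0.74), (array([0.4846, 0.2205, 0.0172]), 0.57)]
side caddy [(array([ 0.5177,  0.2723, -0.004 ]), 0.61)]
side pepper_pot [(array([0.5407, 0.3252, 0.017 ]), 0.58), (array([ 0.6561, -0.2064,  0.271 ]), 0.36)]
(0.4845, 0.2185, 0.024) 416.7256019826345 276.1295340776156 13.786479948728825
6.5167 [0.48298877 0.11250922 0.20132674] 0.6414017333142397 [-0.91292704  0.94115587 -2.98666223]
```

View pics/wrist3.png

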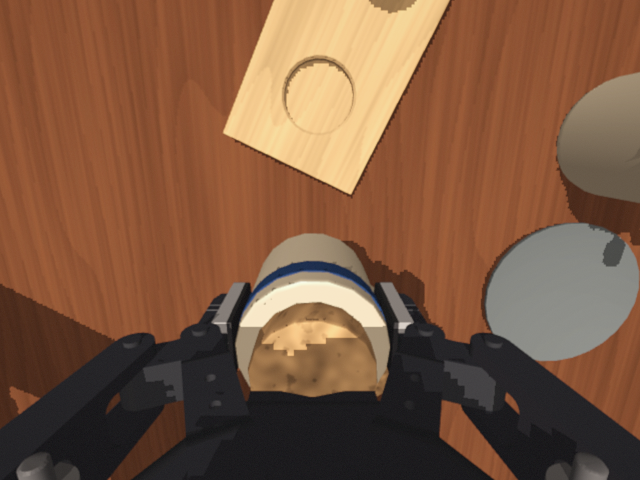

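The recess shows at about (319,95), with radius around 36 px. I'll fit it properly and check where the pot sits in the grip along the pads.

```bash
python3 - <<'E'
from h import *
from scipy.optimize import least_squares
p=eyes.grab_frame('wrist');s=bot.state();t=np.array(s['eef_pos'])
M=R.from_quat(p['attitude']).as_matrix();o=np.array(p['origin']);f=240/np.tan(np.radians(p['fovy']/2))
def pr(q):
    c=(np.atleast_2d(q)-o)@M;return np.c_[f*c[:,0]/c[:,2]+p['cx'],f*c[:,1]/c[:,2]+p['cy']]
im=p['image'].copy()
a=np.linspace(0,2*np.pi,60,endpoint=False)
# recess: maximise gradient of gray along projected circle for z=.024,r=.033(chamfer outer) / .031
g=cv2.GaussianBlur(cv2.cvtColor(im,cv2.COLOR_RGB2GRAY).astype(np.float32),(0,0),1)
gx=cv2.Sobel(g,cv2.CV_32F,1,0);gy=cv2.Sobel(g,cv2.CV_32F,0,1);G=np.hypot(gx,gy)
best=[]
for r in (.031,.032,.033):
  for x in np.arange(.482,.496,.0005):
    for y in np.arange(.213,.228,.0005):
      u=pr(np.c_[x+r*np.cos(a),y+r*np.sin(a),0*a+.024]).astype(np.float32)
      v=cv2.remap(G,u[:,0].copy(),u[:,1].copy(),cv2.INTER_LINEAR);best.append((float(np.minimum(v,60).mean()),r,x,y))
best.sort(reverse=True);print(np.round(best[:6],4))
_,r,x,y=best[0]
for (X,Y,Z,rr,col) in [(x,y,.024,r,(255,0,0)),(t[0],t[1],t[2]+.0395,.028,(0,255,0)),(t[0],t[1],t[2]-.0225,.028,(0,0,255))]:
    for u in pr(np.c_[X+rr*np.cos(a),Y+rr*np.sin(a),0*a+Z]): cv2.circle(im,(int(round(u[0])),int(round(u[1]))),1,col,-1)
cv2.imwrite('pics/fit3.png',im[:,:,::-1]);print(t,pr([[t[0],t[1]+.028,t[2]+.0395],[t[0],t[1]+.031,t[2]+.0395]]))
E
```

```text
[[5.12385e+01 3.20000e-02 4.90000e-01 2.21500e-01]
 [5.08621e+01 3.20000e-02 4.88500e-01 2.19000e-01]
 [5.07357e+01 3.30000e-02 4.88500e-01 2.20000e-01]
 [5.07114e+01 3.10000e-02 4.90000e-01 2.20500e-01]
 [5.06138e+01 3.30000e-02 4.88000e-01 2.20500e-01]
 [5.06131e+01 3.30000e-02 4.88000e-01 2.20000e-01]]
[0.48298657 0.11254559 0.20131579] [[311.87799264 273.315877  ]
 [311.86987762 264.7765737 ]]
```

View pics/fit3.png

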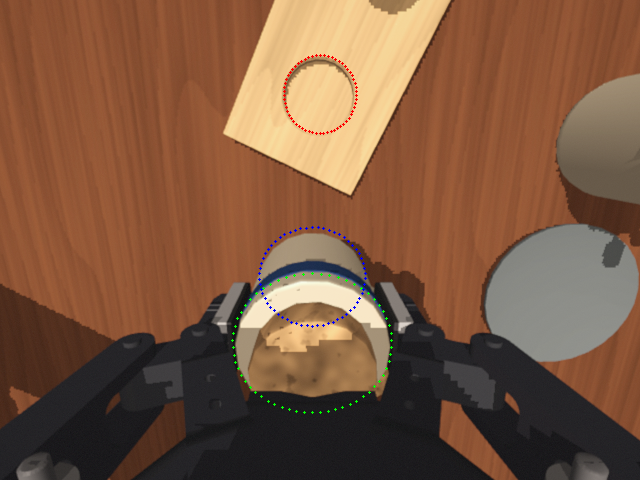

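```bash
python3 -m inch '[0.7,0.04,0,0,0,0,0.75,0.04,0,0,0,0,0.75,0.04,0,0,0,0,0.75,0.04,0,0,0,0,0.75,0.04,0,0,0,0,0.67,0.02,0,0,0,0,0,0,0.4,0,0,0,0,0,0.8,0,0,0]'
python3 -m inch '[0,0,0.9,0,0,0,0,0,0.9,0,0,0,0,0,0.9,0,0,0,0,0,0.9,0,0,0,0,0,0.7,0,0,0,0,0,0.3,0,0,0,0,0,0,0,0,0,0,0,0,0,0,0]'
cat > fit.py <<'E'
from h import *
import sys
n=sys.argv[1]
p=eyes.grab_frame('wrist');s=bot.state();t=np.array(s['eef_pos'])
M=R.from_quat(p['attitude']).as_matrix();o=np.array(p['origin']);f=240/np.tan(np.radians(p['fovy']/2))
def pr(q):
    c=(np.atleast_2d(q)-o)@M;return np.c_[f*c[:,0]/c[:,2]+p['cx'],f*c[:,1]/c[:,2]+p['cy']]
im=p['image'].copy();a=np.linspace(0,2*np.pi,90,endpoint=False)
save(p,n)
for (X,Y,Z,rr,col) in [(.4885,.2202,.024,.032,(255,0,0)),(t[0],t[1]-.002,t[2]-.0225,.028,(0,0,255))]:
    for u in pr(np.c_[X+rr*np.cos(a),Y+rr*np.sin(a),0*a+Z]): cv2.circle(im,(int(round(u[0])),int(round(u[1]))),1,col,-1)
cv2.imwrite('pics/'+n+'f.png',im[:,:,::-1]);print(s['clock'],t,s['ft_force'],s['finger_gap'])
E
python3 fit.py w4
```

```text
clock: 7.23
eef_pos: [0.4903, 0.2235, 0.1732]
tool_rot: [0.706, 0.708, 0.003, 0.001]
ft_force: [-0.1, -0.2, -3.1]
finger_gap: 0.645
clock: 7.9
eef_pos: [0.4885, 0.2215, 0.0564]
tool_rot: [0.707, 0.707, -0.0, -0.0]
ft_force: [-0.7, 0.7, -3.2]
finger_gap: 0.639
7.95 [0.48931956 0.2219087  0.05723292] [ 0.13614061  0.2047071  -3.46844435] 0.6470846416097058
```

View pics/w4f.png

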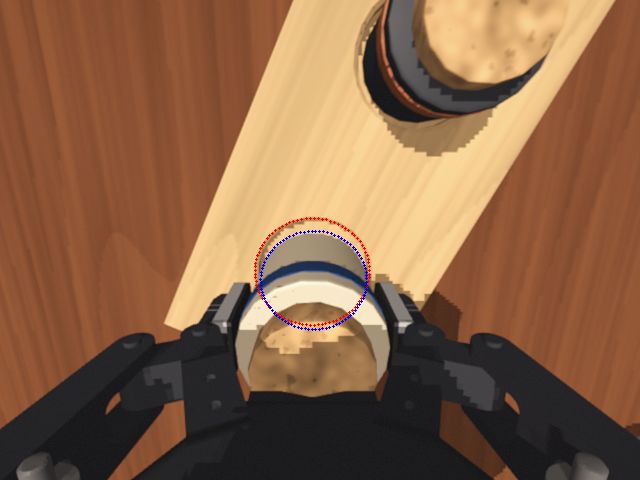

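View pics/w4.png

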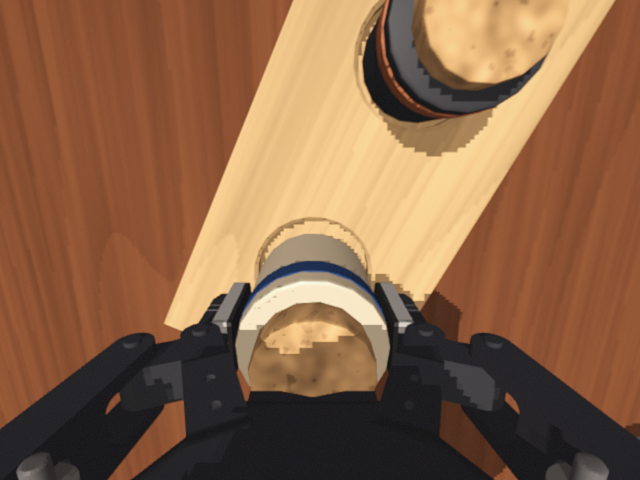

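The red recess fit lies on the visible rim. The pot base's far edge at v≈234 puts it about 1 mm short, so I'll nudge it and lower.

```bash
python3 -m inch '[0.05,-0.02,0,0,0,0,0,0,0.2,0,0,0,0,0,0.2,0,0,0,0,0,0.2,0,0,0,0,0,0.16,0,0,0,0,0,0,0,0,0,0,0,0,0,0,0]'
python3 fit.py w5
```

```text
clock: 8.53
eef_pos: [0.4878, 0.223, 0.0373]
tool_rot: [0.707, 0.707, -0.0, -0.0]
ft_force: [-1.9, -0.7, -0.4]
finger_gap: 0.639
8.5833 [0.48779059 0.222987   0.03731255] [-1.48192357 -0.70007761  0.2451554 ] 0.6461990992924616
```

View pics/w5.png

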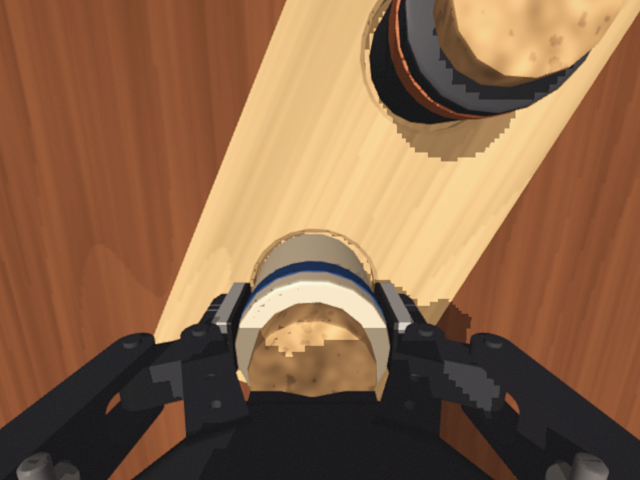

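The pot sits inside the rim and its weight is off the wrist. Releasing, then checking.

```bash
python3 -m inch '[0,0,0.02,0,0,0,0,0,0,0,0,0,0,0,0,0,0,0,0,0,0,0,0,0,0,0,0,0,0,0,0,0,0,0,0,0]' 0
python3 -m inch '[0,0,-0.3,0,0,0,0,0,-0.7,0,0,0,0,0,-1,0,0,0,0,0,-1,0,0,0,0,0,-1,0,0,0,0,0,-1,0,0,0,0,0,-1,0,0,0,0,0,-1,0,0,0,0,0,-1,0,0,0,0,0,-1,0,0,0,0,0,-1,0,0,0,0,0,-1,0,0,0]'
python3 - <<'E'
from h import *
p=eyes.grab_frame('wrist');save(p,'w6')
for c in ['scene','side']:
    p=eyes.grab_frame(c);save(p,c+'6')
    for t in ['salt_pot','handle','jamb_panel','cupboard']:print(c,t,[(np.round(d['centre'],4),round(d['score'],2)) for d in eyes.pinpoint(p,t)])
E
```

```text
clock: 9.08
eef_pos: [0.4881, 0.223, 0.0369]
tool_rot: [0.707, 0.707, 0.0, 0.0]
ft_force: [0.6, 0.8, 0.2]
finger_gap: 0.997
clock: 10.08
eef_pos: [0.4876, 0.2228, 0.3138]
tool_rot: [0.707, 0.707, 0.0, 0.0]
ft_force: [1.0, 0.2, 0.1]
finger_gap: 1.001
scene salt_pot [(array([ 0.3659, -0.1043,  0.0008]), 0.84), (array([0.4896, 0.2221, 0.0142]), 0.81), (array([ 5.285e-01, -2.600e-03, -2.000e-04]), 0.77), (array([7.498e-01, 1.930e-02, 7.000e-04]), 0.62), (array([ 0.4369, -0.2264, -0.0017]), 0.27)]
scene handle [(array([ 0.6538, -0.2048,  0.2694]), 0.76)]
scene jamb_panel [(array([ 4.404e-01, -2.255e-01, -2.000e-04]), 0.67)]
scene cupboard [(array([0.4891, 0.2205, 0.0112]), 0.37)]
side salt_pot [(array([ 0.3691, -0.1017, -0.0029]), 0.74), (array([0.4881, 0.2191, 0.0119]), 0.67), (array([ 0.5284, -0.0059,  0.0033]), 0.63)]
side handle [(array([ 0.6576, -0.207 ,  0.2702]), 0.66)]
side jamb_panel [(array([ 4.397e-01, -2.308e-01,  3.000e-04]), 0.59)]
side cupboard []
```

View pics/scene6.png

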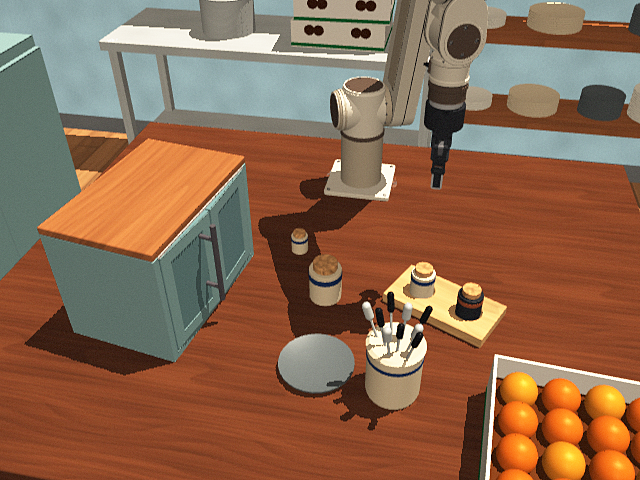

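View pics/w6.png

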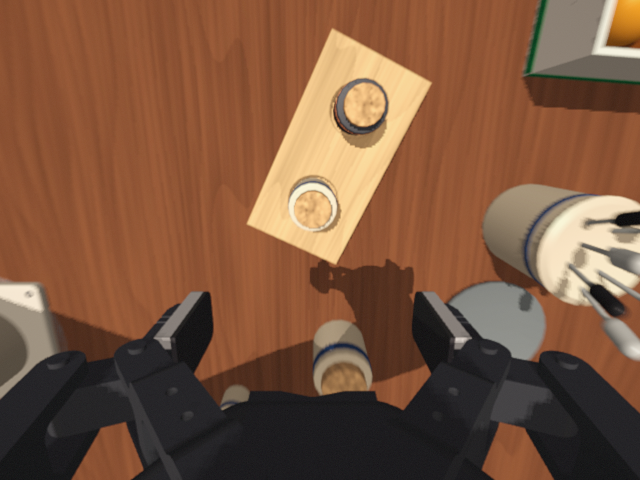

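The salt pot stands upright in its recess, at scene pixel (423,278), and the pepper pot hasn't moved. Next I move above the handle and look.

```bash
python3 -m inch '[-0.5,0.2,-0.1,0,0,0,-0.9,0.35,-0.1,0,0,0,-0.9,0.35,-0.1,0,0,0,-0.9,0.35,-0.1,0,0,0,-0.9,0.35,-0.1,0,0,0,-0.9,0.35,-0.1,0,0,0,-0.9,0.35,-0.1,0,0,0,-0.9,0.35,0,0,0,0,-0.9,0.35,0,0,0,0,-0.9,0.35,0,0,0,0,-0.9,0.35,0,0,0,0,-0.9,0.35,0,0,0,0]'
python3 -m inch '[-0.9,0.35,0,0,0,0,-0.9,0.35,0,0,0,0,-0.9,0.35,0,0,0,0,-0.9,0.35,0,0,0,0,-0.9,0.35,0,0,0,0,-0.9,0.35,0,0,0,0,-0.9,0.35,0,0,0,0,-0.5,0.2,0,0,0,0,0,0,0,0,0,0,0,0,0,0,0,0]'
python3 - <<'E'
from h import *
p=eyes.grab_frame('wrist');save(p,'w7')
for t in ['handle','jamb_panel','cupboard']:print(t,[(np.round(d['centre'],4),round(d['score'],2)) for d in eyes.pinpoint(p,t)])
M=R.from_quat(p['attitude']).as_matrix();o=np.array(p['origin']);f=240/np.tan(np.radians(p['fovy']/2))
c=(np.array([[.6544,-.207,.266]])-o)@M;print(f*c[:,0]/c[:,2]+p['cx'],f*c[:,1]/c[:,2]+p['cy'],f/c[:,2]/1000)
for d in eyes.masks_of(p,'handle'):
    v,u=np.nonzero(d['region']);print(d['score'],u.min(),u.max(),v.min(),v.max())
E
```

```text
clock: 11.63
eef_pos: [0.5894, -0.0382, 0.3288]
tool_rot: [0.707, 0.707, -0.0, -0.0]
ft_force: [0.1, 0.4, -0.1]
finger_gap: 1.003
clock: 12.47
eef_pos: [0.6555, -0.2076, 0.3278]
tool_rot: [0.708, 0.707, -0.0, -0.001]
ft_force: [-0.5, -0.7, -0.1]
finger_gap: 1.001
handle [(array([ 0.655 , -0.2129,  0.2633]), 0.97)]
jamb_panel [(array([ 0.4367, -0.2293,  0.    ]), 0.95)]
cupboard []
[310.49742564] [253.780257] [1.55876885]
0.9 297 320 198 284
```

View pics/w7.png

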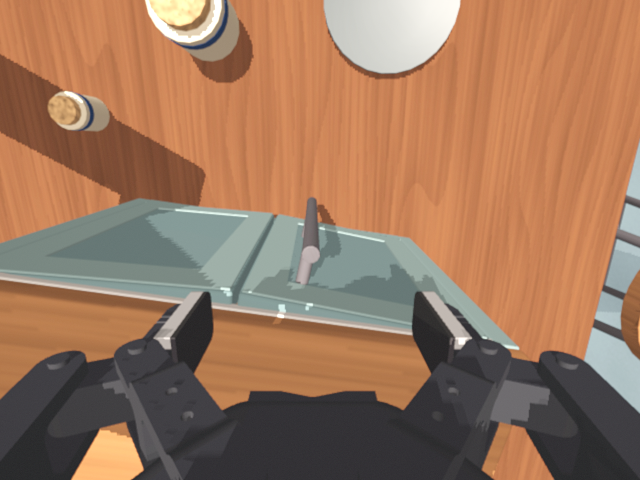

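```bash
python3 - <<'E'
import cv2
i=cv2.imread('pics/w7.png');cv2.imwrite('pics/w7z.png',cv2.resize(i[190:370,120:520],None,fx=2,fy=2,interpolation=cv2.INTER_NEAREST))
i=cv2.imread('pics/scene6.png');cv2.imwrite('pics/s6z.png',cv2.resize(i[130:330,50:270],None,fx=3,fy=3,interpolation=cv2.INTER_NEAREST))
E
```

```text
(no output)
```

View pics/w7z.png

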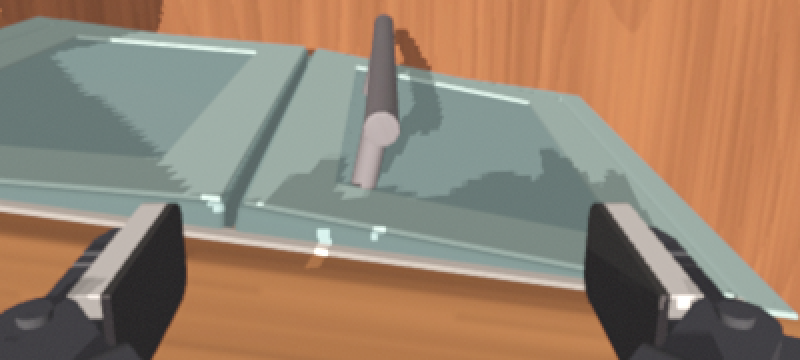

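View pics/s6z.png

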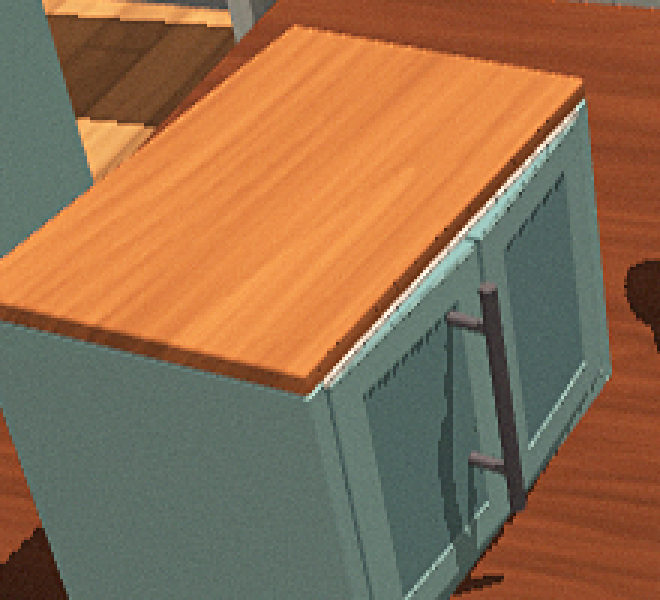

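The door is slightly ajar, with the seam standing a little proud at (235,300). I'll compute the cupboard yaw from the oak edge, then the current fold and the handle's path.

```bash
cat > path.py <<'E'
from h import *
def hl(h):
    c,s=np.cos(h),np.sin(h);return np.array([-44*c-121*s,205*c+62*s])/1000
E
python3 - <<'E'
from path import *
from scipy.optimize import least_squares
p=eyes.grab_frame('wrist')
M=R.from_quat(p['attitude']).as_matrix();o=np.array(p['origin']);f=240/np.tan(np.radians(p['fovy']/2))
def bp(u,v,z):
    d=M@np.array([(u-p['cx'])/f,(v-p['cy'])/f,1]);return o+d*(z-o[2])/d[2]
a,b=bp(120,294,.272),bp(400,333.5,.272)
yaw=np.arctan2(-(b-a)[0],(b-a)[1]);print(a,b,'yaw',np.degrees(yaw))  # local +y dir=(-sin,cos)
hd=bp(310.5,255,.266);print('handle',hd)
e=-np.array([np.cos(yaw),np.sin(yaw)]);print('front line dist pivot->front (should be .009)',(a[:2]-[.4388,-.2285])@e)
for yw in (yaw,np.radians(-96.5)):
  r=least_squares(lambda q:np.r_[(q[:2]+R.from_euler('z',yw).as_matrix()[:2,:2]@hl(q[2])-hd[:2])/.001,(q[:2]-[.4388,-.2285])/.002, ((a[:2]-q[:2])@e-.009)/.002],[.4388,-.2285,.05]);print(yw,r.x,r.fun)
E
```

```text
[ 0.53032721 -0.23162814  0.272     ] [ 0.71492136 -0.26072848  0.272     ] yaw -98.95866136839409
handle [ 0.65443756 -0.20680401  0.266     ]
front line dist pivot->front (should be .009) 0.011162798926858761
-1.7271544642445942 [ 0.43909185 -0.22747616  0.08373809] [-0.02990533  0.0171671   0.1459249   0.51192021  0.5530005 ]
-1.684242728174528 [ 0.4432056  -0.22906259  0.02116029] [-1.02227404  0.64256937  2.20279882 -0.2812959   1.01624   ]
```

The fit is consistent: yaw −99°, pivot (0.439,−0.2275), door ajar at half-angle 0.084, handle at (0.6544,−0.2068). Descending and pinching the bar.

```bash
python3 -m inch '[0.03,-0.04,0.4,0,0,0,0,0,0.7,0,0,0,0,0,0.7,0,0,0,0,0,0.7,0,0,0,0,0,0.6,0,0,0,0,0,0.4,0,0,0,0,0,0,0,0,0]' 0
python3 -m inch '[0,0,0,0,0,0,0,0,0,0,0,0,0,0,0,0,0,0,0,0,0,0,0,0,0,0,0,0,0,0,0,0,0,0,0,0,0,0,0,0,0,0,0,0,0,0,0,0,0,0,0,0,0,0]' 1 30
cat > rows.py <<'E'
from path import *
import sys
# piv,yaw; from current reading: follow handle path from h0 to h1 in n rows, turn dz units per row
h1=float(sys.argv[1]);n=int(sys.argv[2]);dz=float(sys.argv[3])
yaw=-1.7271544642445942;piv=np.array([.4391,-.2275]);Y=R.from_euler('z',yaw).as_matrix()[:2,:2]
W=lambda h:piv+Y@hl(h)
s=bot.state();t=np.array(s['eef_pos'])
from scipy.optimize import minimize_scalar
h0=minimize_scalar(lambda h:np.sum((W(h)-t[:2])**2),bounds=(0,1.5),method='bounded').x
print('h0',h0,'dev mm',(t[:2]-W(h0))*1000,t,'f',s['ft_force'],'gap',s['finger_gap'],'q',np.round(s['joint_positions'],2),'clk',s['clock'])
Rt=R.from_quat(s['tool_rot']);pos=t.copy()
hs=h0+(h1-h0)*(np.arange(1,n+1)/n)
for h in hs:
    w=np.r_[W(h),t[2]];d=Rt.inv().apply(w-pos)/.025;d=np.round(d,2);print('%.2f,%.2f,0,0,0,%.2f,'%(d[0],d[1],dz),end=' ')
    pos=pos+Rt.apply(np.r_[d[:2],0]*.025);Rt=Rt*R.from_rotvec([0,0,np.radians(6*dz)])
print();print('end',pos,W(h1))
E
python3 rows.py 0.5 10 0.8
python3 - <<'E'
from h import *
p=eyes.grab_frame('wrist');save(p,'w8')
E
```

```text
clock: 13.35
eef_pos: [0.6531, -0.2051, 0.2392]
tool_rot: [0.707, 0.707, -0.001, -0.002]
ft_force: [-0.3, 0.0, -0.9]
finger_gap: 1.001
clock: 14.1
eef_pos: [0.6543, -0.2062, 0.2424]
tool_rot: [0.707, 0.707, 0.0, 0.0]
ft_force: [-2.3, 1.1, 3.5]
finger_gap: 0.122
h0 0.08779865932071965 dev mm [-0.32317553  0.18305852] [ 0.65434381 -0.20618715  0.24241156] f [-2.27092903  1.13210072  3.54854076] gap 0.1224472633601636 q [-0.31  0.64  0.65  1.58  0.    1.27] clk 14.1
0.17,0.11,0,0,0,0.80, 0.18,0.06,0,0,0,0.80, 0.19,0.03,0,0,0,0.80, 0.17,0.01,0,0,0,0.80, 0.18,-0.02,0,0,0,0.80, 0.15,-0.05,0,0,0,0.80, 0.15,-0.08,0,0,0,0.80, 0.13,-0.10,0,0,0,0.80, 0.10,-0.12,0,0,0,0.80, 0.08,-0.13,0,0,0,0.80, 
end [ 0.66116238 -0.16477246  0.2424143 ] [ 0.66121802 -0.16469838]
```

View pics/w8.png

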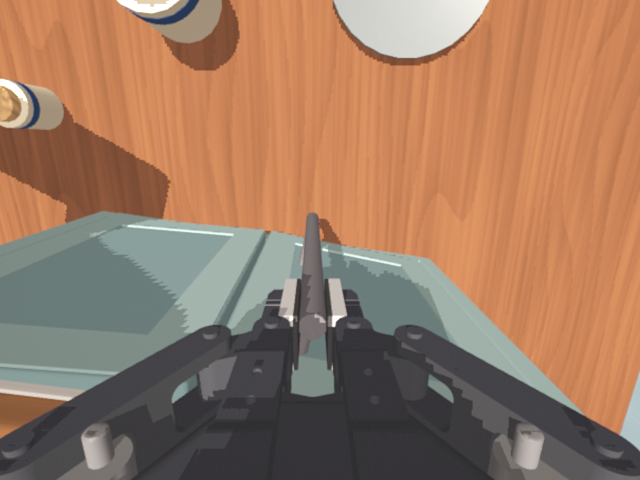

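The bar is pinched between the pads at (313,320). Pulling the first leg.

```bash
python3 -m inch '[0.17,0.11,0,0,0,0.8,0.18,0.06,0,0,0,0.8,0.19,0.03,0,0,0,0.8,0.17,0.01,0,0,0,0.8,0.18,-0.02,0,0,0,0.8,0.15,-0.05,0,0,0,0.8,0.15,-0.08,0,0,0,0.8,0.13,-0.1,0,0,0,0.8,0.1,-0.12,0,0,0,0.8,0.08,-0.13,0,0,0,0.8,0,0,0,0,0,0]'
python3 rows.py 0.9 10 0.3
```

```text
clock: 15.07
eef_pos: [0.662, -0.1641, 0.2424]
tool_rot: [0.934, 0.358, 0.001, 0.0]
ft_force: [0.7, 1.9, 3.3]
finger_gap: 0.119
h0 0.5033208541995966 dev mm [0.89224331 0.3032879 ] [ 0.66200913 -0.16409362  0.24242783] f [0.68234294 1.8693675  3.31088228] gap 0.11918644775041763 q [-0.24  0.63  0.63  1.57  0.    2.17] clk 15.0667
0.02,-0.16,0,0,0,0.30, 0.03,-0.15,0,0,0,0.30, 0.02,-0.15,0,0,0,0.30, 0.00,-0.17,0,0,0,0.30, -0.02,-0.16,0,0,0,0.30, -0.04,-0.17,0,0,0,0.30, -0.06,-0.17,0,0,0,0.30, -0.08,-0.16,0,0,0,0.30, -0.09,-0.17,0,0,0,0.30, -0.12,-0.16,0,0,0,0.30, 
end [ 0.63194839 -0.13437133  0.24237385] [ 0.63196816 -0.13426298]
```

```bash
python3 -m inch '[0.02,-0.16,0,0,0,0.3,0.03,-0.15,0,0,0,0.3,0.02,-0.15,0,0,0,0.3,0,-0.17,0,0,0,0.3,-0.02,-0.16,0,0,0,0.3,-0.04,-0.17,0,0,0,0.3,-0.06,-0.17,0,0,0,0.3,-0.08,-0.16,0,0,0,0.3,-0.09,-0.17,0,0,0,0.3,-0.12,-0.16,0,0,0,0.3,0,0,0,0,0,0]'
python3 rows.py 1.2 8 0.3
python3 - <<'E'
from h import *
p=eyes.grab_frame('scene');save(p,'s9')
E
```

```text
clock: 15.98
eef_pos: [0.6326, -0.1331, 0.2424]
tool_rot: [0.978, 0.209, 0.002, -0.001]
ft_force: [2.2, 4.5, 2.6]
finger_gap: 0.122
h0 0.8998203405986827 dev mm [0.61659666 1.18758035] [ 0.63260527 -0.13308605  0.24244846] f [2.23222596 4.50857855 2.64564293] gap 0.1216121997813597 q [-0.21  0.54  0.48  1.51  0.    2.51] clk 15.9833
-0.17,-0.12,0,0,0,0.30, -0.14,-0.14,0,0,0,0.30, -0.16,-0.14,0,0,0,0.30, -0.17,-0.14,0,0,0,0.30, -0.19,-0.12,0,0,0,0.30, -0.21,-0.12,0,0,0,0.30, -0.21,-0.10,0,0,0,0.30, -0.24,-0.10,0,0,0,0.30, 
end [ 0.58947299 -0.1208875   0.24231997] [ 0.58960322 -0.12091594]
```

View pics/s9.png

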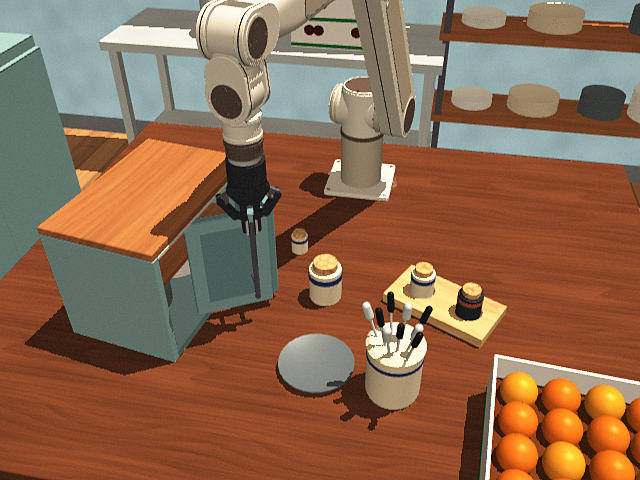

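The door is half folded, with the bar at (255,255) and nothing in contact. Continuing.

```bash
python3 -m inch '[-0.17,-0.12,0,0,0,0.3,-0.14,-0.14,0,0,0,0.3,-0.16,-0.14,0,0,0,0.3,-0.17,-0.14,0,0,0,0.3,-0.19,-0.12,0,0,0,0.3,-0.21,-0.12,0,0,0,0.3,-0.21,-0.1,0,0,0,0.3,-0.24,-0.1,0,0,0,0.3,0,0,0,0,0,0]'
python3 rows.py 1.49 10 0
```

```text
clock: 16.78
eef_pos: [0.5883, -0.1197, 0.2424]
tool_rot: [0.996, 0.085, 0.001, -0.003]
ft_force: [1.0, 6.7, 3.6]
finger_gap: 0.129
h0 1.2088967365148109 dev mm [0.15365439 0.91675547] [ 0.58827316 -0.1197449   0.24242531] f [1.0132834  6.73774845 3.60459937] gap 0.12900689670746907 q [-0.2   0.44  0.32  1.45  0.01  2.77] clk 16.7833
-0.20,-0.03,0,0,0,0.00, -0.18,-0.06,0,0,0,0.00, -0.20,-0.05,0,0,0,0.00, -0.19,-0.06,0,0,0,0.00, -0.21,-0.05,0,0,0,0.00, -0.20,-0.05,0,0,0,0.00, -0.21,-0.04,0,0,0,0.00, -0.22,-0.05,0,0,0,0.00, -0.22,-0.04,0,0,0,0.00, -0.22,-0.03,0,0,0,0.00, 
end [ 0.53581393 -0.11713036  0.24234826] [ 0.53582113 -0.11705786]
```

```bash
python3 -m inch '[-0.2,-0.08,0,0,0,0,-0.18,-0.06,0,0,0,0,-0.2,-0.05,0,0,0,0,-0.19,-0.06,0,0,0,0,-0.21,-0.05,0,0,0,0,-0.2,-0.05,0,0,0,0,-0.21,-0.04,0,0,0,0,-0.22,-0.05,0,0,0,0,-0.22,-0.04,0,0,0,0,-0.15,-0.03,0,0,0,0,0,0,0,0,0,0]'
python3 rows.py 1.49 2 0
python3 - <<'E'
from h import *
for c in ['scene','side','wrist']:
    p=eyes.grab_frame(c);save(p,c+'10')
E
```

```text
clock: 17.7
eef_pos: [0.5396, -0.1161, 0.2424]
tool_rot: [0.996, 0.086, 0.003, -0.002]
ft_force: [5.6, 6.6, 0.6]
finger_gap: 0.127
h0 1.471105294709935 dev mm [-0.00255014  0.88834124] [ 0.53962168 -0.11613944  0.24241311] f [5.56100415 6.63721192 0.61703429] gap 0.1267814765849981 q [-0.22  0.34  0.16  1.39  0.01  2.75] clk 17.7
-0.08,0.02,0,0,0,0.00, -0.08,-0.01,0,0,0,0.00, 
end [ 0.53572323 -0.11706882  0.24238409] [ 0.53582113 -0.11705786]
```

View pics/side10.png

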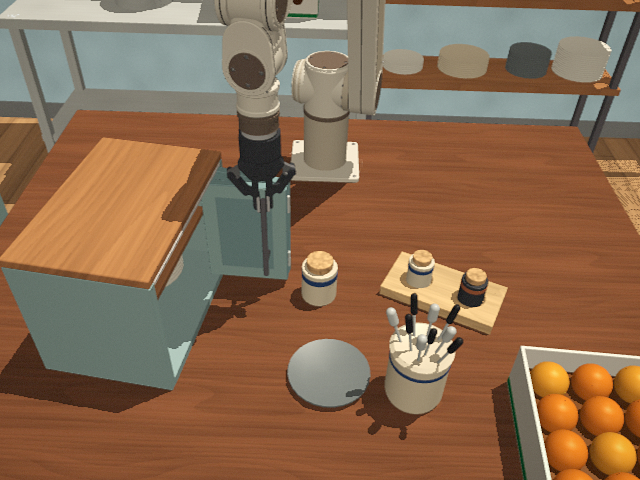

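View pics/wrist10.png

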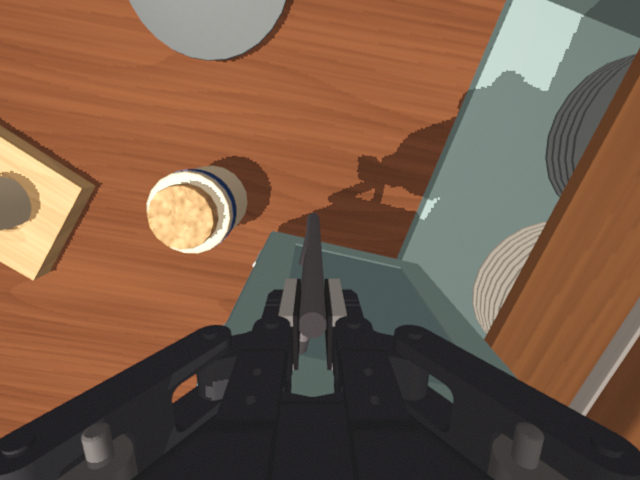

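Nearly folded back. I'll push gently on to the stop and watch the force.

```bash
for i in 1; do python3 -m inch '[-0.1,0,0,0,0,0,-0.1,0,0,0,0,0,0,0,0,0,0,0]'; done; python3 rows.py 1.49 1 0 | head -1
```

```text
clock: 18.1
eef_pos: [0.5395, -0.1161, 0.2425]
tool_rot: [0.996, 0.086, 0.008, -0.003]
ft_force: [17.9, 9.0, -4.5]
finger_gap: 0.125
h0 1.471484603108206 dev mm [-0.00255039  0.87883904] [ 0.53954568 -0.11614916  0.24252607] f [17.94295363  8.98980018 -4.46082737] gap 0.12524954583731135 q [-0.22  0.33  0.15  1.38  0.01  2.75] clk 18.1
```

Twelve newtons more produced no motion, so it's at the stop. Relieving most of the preload, then opening partway and rising.

```bash
python3 -m inch '[0.12,0.06,0,0,0,0,0,0,0,0,0,0]'
python3 -m inch '[0,0,0,0,0,0,0,0,0,0,0,0,0,0,0,0,0,0,0,0,0,0,0,0,0,0,0,0,0,0]' 0.5
python3 -m inch '[0,0,-0.3,0,0,0,0,0,-0.7,0,0,0,0,0,-0.8,0,0,0,0,0,-0.8,0,0,0,0,0,-0.8,0,0,0,0,0,-0.8,0,0,0,0,0,0,0,0,0]'
python3 - <<'E'
from path import *
p=eyes.grab_frame('wrist');save(p,'w11')
for c in ['wrist','side','scene']:
    if c!='wrist': p=eyes.grab_frame(c)
    save(p,c+'11')
    for t in ['handle','salt_pot','pepper_pot','crock','plate']:print(c,t,[(np.round(d['centre'],4),round(d['score'],2)) for d in eyes.pinpoint(p,t)])
yaw=-1.72715;piv=np.array([.4391,-.2275]);Y=R.from_euler('z',yaw).as_matrix()[:2,:2]
print('expected at stop',piv+Y@hl(1.48),piv+Y@hl(1.44))
E
```

```text
clock: 18.27
eef_pos: [0.5396, -0.1162, 0.2424]
tool_rot: [0.996, 0.086, 0.004, -0.004]
ft_force: [9.5, 11.6, 0.3]
finger_gap: 0.124
clock: 18.68
eef_pos: [0.5351, -0.1207, 0.2416]
tool_rot: [0.997, 0.084, -0.0, 0.0]
ft_force: [-1.0, -0.8, -0.4]
finger_gap: 0.501
clock: 19.27
eef_pos: [0.5368, -0.1209, 0.3519]
tool_rot: [0.996, 0.084, 0.004, 0.001]
ft_force: [-0.7, -0.2, 0.5]
finger_gap: 0.5
wrist handle [(array([ 0.5389, -0.1199,  0.2638]), 0.96)]
wrist salt_pot [(array([ 0.5292, -0.0016,  0.0013]), 0.82), (array([0.4893, 0.2211, 0.0164]), 0.67)]
wrist pepper_pot [(array([ 0.4393, -0.2316,  0.0027]), 0.55)]
wrist crock []
wrist plate [(array([ 0.7521,  0.022 , -0.0037]), 0.73)]
side handle [(array([ 0.5415, -0.1129,  0.2668]), 0.77)]
side salt_pot [(array([ 0.5259, -0.0035,  0.0019]), 0.64), (array([0.4863, 0.2179, 0.0077]), 0.56)]
side pepper_pot [(array([0.5408, 0.3262, 0.0164]), 0.58)]
side crock [(array([ 0.7734,  0.1846, -0.0024]), 0.92)]
side plate [(array([0.7449, 0.0215, 0.006 ]), 0.85)]
scene handle [(array([ 0.5388, -0.1153,  0.2698]), 0.69)]
scene salt_pot [(array([0.489 , 0.2222, 0.0121]), 0.8), (array([ 0.5296, -0.0012, -0.0015]), 0.61), (array([ 0.3671, -0.1043,  0.0009]), 0.44)]
scene pepper_pot [(array([0.5415, 0.3223, 0.0131]), 0.74)]
scene crock [(array([ 0.7716,  0.1801, -0.0033]), 0.61)]
scene plate [(array([ 0.7504,  0.019 , -0.0022]), 0.97)]
expected at stop [ 0.53783781 -0.11703659] [ 0.54580577 -0.1170637 ]
```

View pics/wrist11.png

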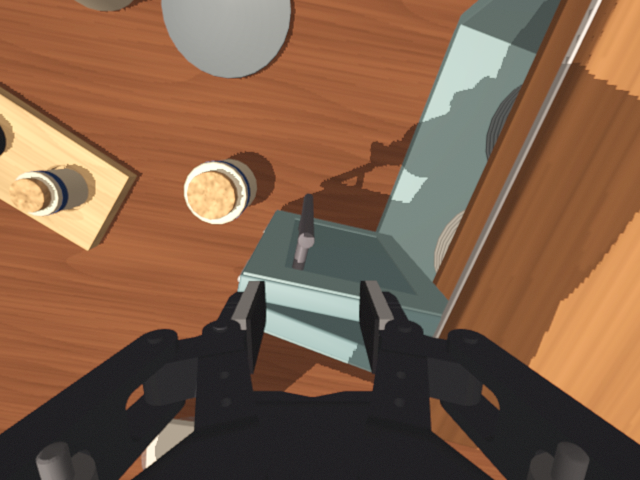

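View pics/scene11.png

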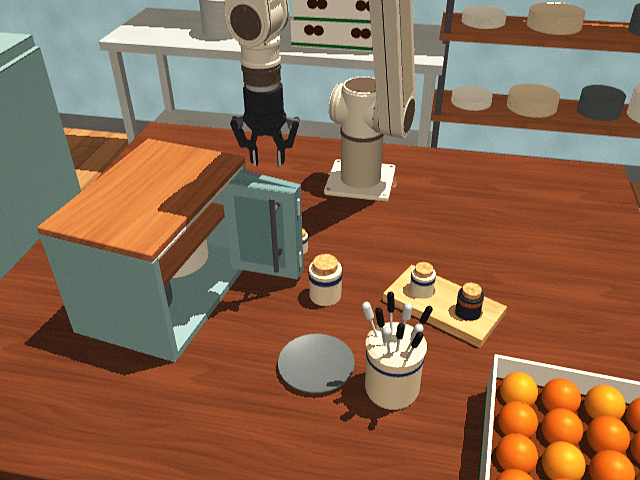

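```bash
python3 - <<'E'
from h import *
i=cv2.imread('pics/wrist11.png');cv2.imwrite('pics/w11z.png',cv2.resize(i[190:390,220:470],None,fx=3,fy=3,interpolation=cv2.INTER_NEAREST))
p=eyes.grab_frame('wrist')
M=R.from_quat(p['attitude']).as_matrix();o=np.array(p['origin']);f=240/np.tan(np.radians(p['fovy']/2))
def bp(u,v,z):
    d=M@np.array([(u-p['cx'])/f,(v-p['cy'])/f,1]);return o+d*(z-o[2])/d[2]
print(bp(306,240,.266))
def pr(q):
    c=(np.atleast_2d(q)-o)@M;return np.c_[f*c[:,0]/c[:,2]+p['cx'],f*c[:,1]/c[:,2]+p['cy']]
Y=R.from_euler('z',-1.72715).as_matrix()[:2,:2]
im=p['image'].copy()
for h,col in ((1.48,(255,0,0)),(1.42,(0,0,255))):
    A=R.from_euler('z',h).as_matrix()[:2,:2];B=A.T
    hg=A@[.009,.163]
    J=[A@np.array(q) for q in [(-.009,-.011),(-.009,.163),(.009,.163),(.009,-.011)]]
    L=[hg+B@np.array(q) for q in [(-.018,0),(0,0),(0,.174),(-.018,.174)]]
    for P in (J,L):
        w=np.array([np.r_[np.array([.4391,-.2275])+Y@q,.268] for q in P])
        cv2.polylines(im,[np.round(pr(w)).astype(int)],True,col,1)
cv2.imwrite('pics/w11m.png',cv2.resize(im[190:390,220:470],None,fx=3,fy=3,interpolation=cv2.INTER_NEAREST)[:,:,::-1])
E
```

```text
[ 0.53852627 -0.11489114  0.266     ]
```

View pics/w11m.png

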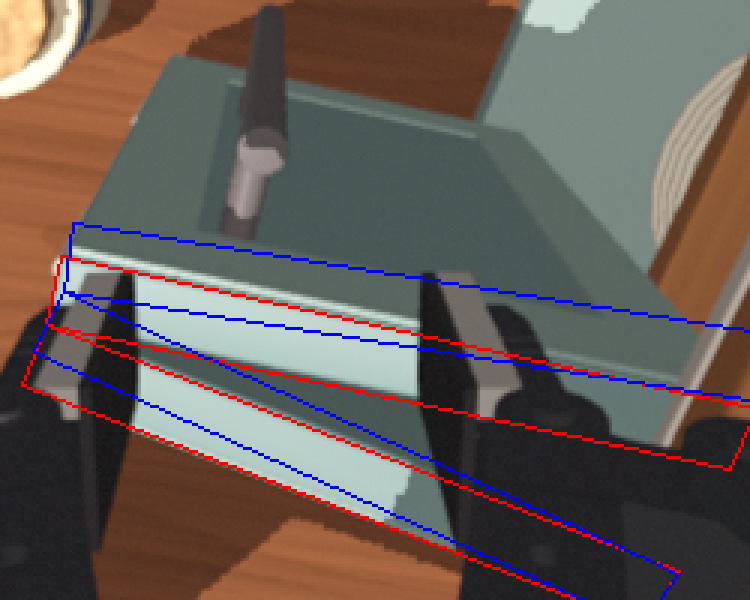

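The drawn model at the stop (half-angle 1.48, red) has the same edge slopes as the visible panels. The 1.42 model (blue) does not. The gripper is clear of everything, so I'm handing in.

```bash
python3 - <<'E'
from h import *
s=bot.state();print(s['clock'],s['ft_force']);bot.close_job()
E
```

```text
20.2167 [ 0.25499455 -0.26883756 -0.79546573]
the job is handed in; nothing more can be done
```

The job is handed in, at 20.2 s of the 64 s allowed. The salt pot was put away first, and then the bifold door was folded right back and released.

- **Salt pot:** I took the middle-sized of three similar pots, the one that matched 56 mm in the pictures. It is upright in the caddy's empty recess at about (0.489, 0.221), and it was out of the door's path before the door moved.
- **Door:** I pinched the bar from above and followed the folding path. At the end, 12 N more moved nothing, so it was at the stop. The last wrist picture matches the panels' angles at full fold, with the lead panel about 2 mm off the drawn outline. The force reading alone put the half-angle at 1.471 instead of 1.48, a difference of about 1 mm that fits the error in my pivot position. The door turned out to be slightly ajar before I started.
- **Everything else:** In the last pictures the pepper pot, crock and plate are where they started, within the cameras' error. The networks gave a few stray detections, such as a "pepper pot" at the cupboard jamb in the wrist view; I discounted those against the pictures.
- **Robot:** The gripper is open, above the door, and touching nothing. The readings I saw stayed under about 20 N, well below the limits.

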